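Run the self-test on the bench outlet tester

TASK

Two grey units with sliding steel dust covers stand on the repair bench. On the one with the round white mains outlet, slide the dust cover aside, press the button beneath it all the way down and let it come up again, then slide the cover fully back home over the button. Do not touch the other unit, the one with two upright terminal posts.

Things in the scene. Friction and masses are not known exactly. Their poses are not given: they have to be found in the camera images.
- tester: The unit to use: flat grey box fixed to the bench, own x -50 to 110 mm, y -50 to 130, deck 55 mm above the bench; on the deck at x 77, y 40 a flat round white outlet 54 mm across. Origin: on the bench under the centre of its push button; z up, y = the way its cover opens. Two rails along y, 74 mm apart inside, 8 wide, tops 75 mm above the bench, guide the cover.
- cover_grip (a point): Middle of the top of the black grip rib on the tester's cover, 103 mm above the bench; moves with the cover, axes as the tester's. Rib: 36 mm (x) by 12 mm thick (y), rising 30 mm from the middle of the cover, a steel plate 72 (x) by 70 (y) by 4 mm whose top is 73 mm above the bench. Closed, the rib stands right above the button.
- test_cover (a joint): Slide of the tester's cover, m: 0 = closed, centred over the button; grows along the tester's +y to 0.080 = fully open, the plate's edge then 45 mm from the button's centre. Stays where it is left; about 1.5 N of friction. May start up to 0.006 open.
- test_button (a joint): Travel of the tester's button, m: 0 = up, 0.006 = fully down. Plain white round cap, 30 mm across, at the tester's x = y = 0, top 65 mm above the bench when up, hidden by the closed cover. Springs back by itself; starts moving at 1.5 N, fully down takes about 5 N.
- supply: The other unit, to be left alone: same grey box, button, cover and rib as the tester, same origin and axes, its cover perhaps partly open; but instead of the outlet it has two upright black terminal posts on a white strip, 18 mm across, 27 mm high over the deck, 38 mm apart, at the far edge. It stands beside the tester, to its left or right.

How it is judged (in metres and radians):
On the way, in this order (a step that is already met when the one before it is completed fails the run):
1. the tester's cover is slid aside, clear of the button (at least 50 mm) (value of joint test_cover above 0.05 m), for 0.1 s.
2. the tester's button is pressed down (at least 4 of its 6 mm) (value of joint test_button above 0.004 m), for 0.1 s.
At the end, for the whole second after the job is handed in: the tester's cover is closed over the button again (within 10 mm of home) and at rest, and its button is up (within 1.5 mm) (value of joint test_cover below 0.01 m and velocity of joint test_cover between -0.01 and 0.01 m/s and value of joint test_button below 0.0015 m); the robot touches nothing.
It fails at once if the robot touches the other unit (more than 2 N) (contact force between any of the fingers, the arm and supply above 2 N).
It also fails if it takes over 53 s, if anything falls off the work surface, if the arm or the gripper's body presses on something with over 40 N, if the wrist force passes 120 N, or if a joint passes its speed limit or range.

ROBOT

A 7-joint arm with a two-finger parallel gripper is mounted at the origin on the work surface. World frame = base frame: x ahead of the robot, y to its left, z up, the work surface at z = 0. Lengths are in mm, angles in rad, forces in N, time in s.
With the tool pointing down it reaches from about 400 to 850 mm from the base axis. Payload 4.4 kg.
Tool frame: the origin (TCP) lies at the very end of the fingers, on their centre line; the grasp point (between the pads) lies ctrl.hold_point_z behind it (ctrl.hold_point_z is the distance from the TCP to the grasp point, in mm); y points along the fingers, x is the direction in which the jaws open and shut, and the axes are right-handed (so a half turn about y gives the same grasp; the last joint's range is limited). The gripper opens to 94 mm and grips with 3 to 60 N. Pads are 16 mm wide; open, the fingers measure 119 mm over their backs; the gripper's body (75 mm by 177 mm) begins 78 mm behind the grasp point.
Start: joints at [1.138, 0.628, 0.038, 1.517, -0.027, 0.996, -0.02], TCP at [233.139, -606.766, 205.478] pointing down, gripper open.
Joint ranges: [-3.06, 3.06], [-0.37, 2.12], [-1.25, 1.32], [0.18, 2.47], [-1.1, 4.24], [0.23, 1.98], [-2.94, 2.94]. Speed limits (rad/s): [2.57, 2.57, 3.14, 3.14, 3.14, 3.14, 3.14].

INTERFACE

Orientations are given as a rotation vector (axis times angle).
In Python, from bench import ctrl gives the robot as it stands.
- The arm moves only by the shell command python3 -m creep 'ROWS' [FORCE]. ROWS is JSON, a list of rows, each an object of numbers: "grip": the finger opening in mm, from 0 to 94; "x", "y", "z": the shift along the tool's x, y, z in mm; "rx", "ry", "rz": the turn, a rotation vector about the tool's x, y, z in rad. A call has 1 to 12 rows; each row is the pose to reach, as a shift and turn from the pose commanded when the call began, along the tool's axes at that moment; what a row does not reach only later rows make up. A row lasts 1/10 s, in which the tool goes at most 50 mm and 8.59 degrees, less where a joint would pass 70% of its speed; a pose out of reach is approached as far as the arm can. A call with a gripper value outside its range is refused whole. The fingers move at their own pace and stop on an object; FORCE is the grip in N (left out, the last holds). Time passes only in rows, so rows that repeat a pose let the fingers close. It gives the time, the measured TCP pose, the force and the opening at its end, in the units of the state.
- ctrl.get_obs(): the state, without advancing time (a new reading comes with each control period).
- ctrl.grab_frame(name): name is "scene" or "side" or "wrist"; returns (picture, depth): 480x640x3 uint8, red, green, blue; 480x640 float32, mm along the optical axis (not along the pixel's ray), 0 where there is no reading.
- ctrl.camera_model(name): a dict with "mtx" (3x3 intrinsics, pixels), "dist_coeffs" ([k1, k2, p1, p2, k3] as OpenCV has them; the pictures are not rectified), "world_to_cam" (4x4, takes a point from world to camera coordinates); the wrist camera has in their place "hand_eye" (4x4, takes a point from camera to tool coordinates, whose origin is the TCP and whose axes are the tool frame's). Camera axes: x right, y up, looking along -z (the intrinsics and any distortion apply to the point x, -y, -z); pixel columns grow to the right and rows downward; lengths in mm; the calibration is good to about 2 mm. A picture is of the moment at which its call begins: read the wrist's pose just before it. camera_model takes no time and is no camera call.
- ctrl.hand_in(): hands the job in, once; it reports no verdict.
Trained networks look in the newest picture that a camera, given by its name, has taken for a name from the list of things; names that differ only in an ending like _2 or _b are one class to them, and where a whole thing is asked for, a point or a joint stands for the part that bears it (a point fixed in the world has none). Each returns a list of dicts, best first, with "conf" (0 to 1); they miss things now and then, are a little off and sometimes report something else, mostly with a low value. They report only what shows in the picture. A call takes as long as a camera call.
- ctrl.outline_of(camera, label): "region" (480x640 bool, what is visible of it) and "bbox" ([left, top, width, height] in pixels, round what is visible of it).
- ctrl.landmark_of(camera, label): "centre" ([column, row] in pixels: a listed point, or the origin of a listed thing).
The state is a dict: "time_s": time; "joints": joint angles; "joint_vel": joint speeds; "joint_efforts": joint torques, N m; "tcp_pos": TCP position; "ee_rot": TCP orientation; "force": force on the tool from outside, world axes, zero at the start; "moment": the same for the moment, N m; "grip_width": opening from 0.0 (shut) to 1.0 (fully open).
Only numpy, scipy, OpenCV 4.12 (cv2) and the standard library are available. Lean on these libraries where they do the work, as an engineer would, in place of code of your own. Each camera call takes 0.05 s, during which the arm holds its last target.

## Working session

There is one attempt and no reset: what is moved stays moved. The work goes in short steps, Python scripts to look and compute and a shell command to move; the robot and the scene stay as the last step left them, time stands still between calls to the robot, and variables do not carry over. Pictures are saved under pics/ and viewed, and the job is handed in when it is done.

```bash
mkdir -p pics; ls; python3 - <<'E'
from bench import ctrl
import cv2,numpy as np
o=ctrl.get_obs();print({k:np.round(v,3).tolist() for k,v in o.items()},ctrl.hold_point_z)
for n in("scene","side","wrist"):
    p,d=ctrl.grab_frame(n);cv2.imwrite(f"pics/{n}0.png",p[:,:,::-1]);np.save(f"pics/{n}0.npy",d)
    m=ctrl.camera_model(n);print(n,{k:np.round(v,3).tolist() for k,v in m.items()})
    for l in("tester","cover_grip","supply"):
        print(n,l,[(r["conf"],np.round(r["centre"],1).tolist()) for r in ctrl.landmark_of(n,l)][:4])
print(ctrl.get_obs()["time_s"])
E
```

```text
pics
{'time_s': 0.0, 'joints': [1.138, 0.629, 0.038, 1.518, -0.027, 0.996, -0.02], 'joint_vel': [-0.002, -0.0, -0.0, 0.0, -0.001, 0.001, 0.002], 'joint_efforts': [0.001, -54.972, 1.144, -18.663, -0.052, 0.024, 0.0], 'tcp_pos': [232.877, -606.146, 204.571], 'ee_rot': [-1.36, 0.936, -0.934], 'force': [0.255, -0.081, -0.935], 'moment': [0.015, 0.0, -0.039], 'grip_width': 0.996} 18.8
scene {'mtx': [[578.985, 0.0, 333.762], [0.0, 578.985, 240.197], [0.0, 0.0, 1.0]], 'dist_coeffs': [-0.158, 0.0, 0.0, 0.0, 0.0], 'world_to_cam': [[0.614, 0.789, -0.011, -292.711], [-0.602, 0.477, 0.64, 281.091], [0.51, -0.386, 0.768, -1202.056], [0.0, 0.0, 0.0, 1.0]]}
scene tester [(0.68, [247.8, 345.8])]
scene cover_grip [(0.72, [239.1, 308.4])]
scene supply [(0.93, [420.4, 236.6])]
side {'mtx': [[436.516, 0.0, 320.29], [0.0, 436.516, 239.715], [0.0, 0.0, 1.0]], 'dist_coeffs': [-0.084, 0.0, 0.0, 0.0, 0.0], 'world_to_cam': [[0.854, -0.521, -0.007, -487.164], [0.329, 0.529, 0.782, -248.855], [-0.404, -0.67, 0.623, -508.45], [0.0, 0.0, 0.0, 1.0]]}
side tester [(0.9, [388.9, 371.4])]
side cover_grip [(0.96, [399.9, 320.3])]
side supply [(0.6, [277.6, 239.2])]
wrist {'mtx': [[396.415, 0.0, 328.09], [0.0, 396.415, 240.187], [0.0, 0.0, 1.0]], 'dist_coeffs': [0.009, 0.0, 0.0, 0.0, 0.0], 'hand_eye': [[1.0, 0.001, 0.001, 0.097], [0.0, 0.279, -0.96, -179.645], [-0.001, 0.96, 0.279, 81.123], [0.0, 0.0, 0.0, 1.0]]}
wrist tester []
wrist cover_grip []
wrist supply []
0.6
```

View pics/scene0.png

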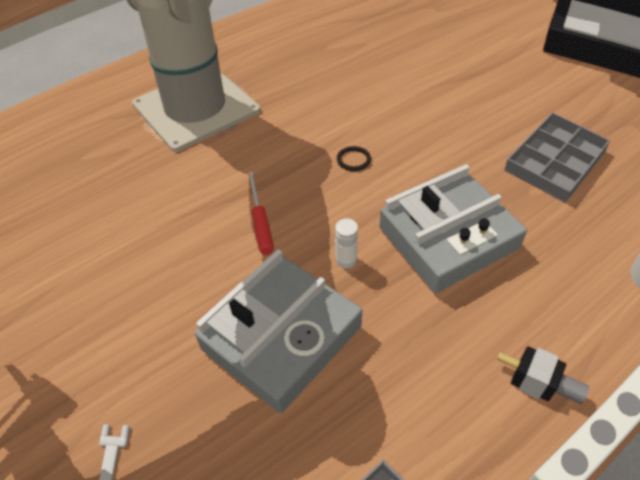

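View pics/side0.png

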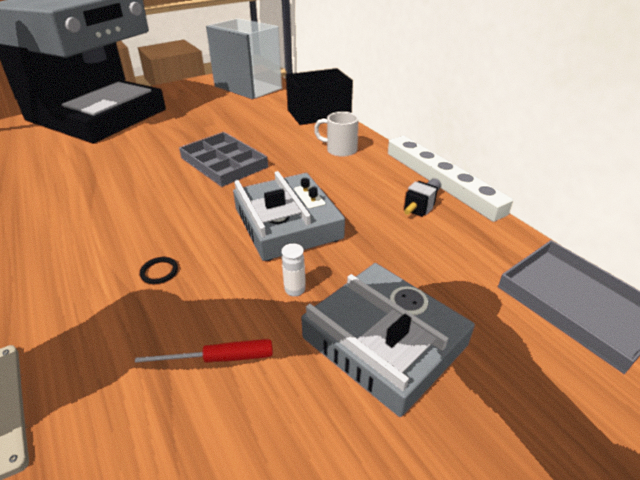

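```bash
cat > h.py <<'E'
import cv2,numpy as np
from bench import ctrl
from scipy.spatial.transform import Rotation as R
def pt(n,uv,depth=None,z=None,tool=None):
    m=ctrl.camera_model(n);K=np.array(m["mtx"]);dc=np.array(m["dist_coeffs"])
    u=cv2.undistortPoints(np.array([[uv]],float),K,dc)[0,0]
    ray=np.array([u[0],-u[1],-1.])
    if n=="wrist":
        T=tool@np.array(m["hand_eye"])
    else: T=np.linalg.inv(np.array(m["world_to_cam"]))
    if depth is not None: return (T@np.append(ray*depth,1))[:3]
    dw=T[:3,:3]@ray;c=T[:3,3];return c+dw*(z-c[2])/dw[2]
def tool():
    o=ctrl.get_obs();T=np.eye(4);T[:3,:3]=R.from_rotvec(o["ee_rot"]).as_matrix();T[:3,3]=o["tcp_pos"];return T
def proj(n,X,T=None):
    m=ctrl.camera_model(n)
    W=np.array(m["world_to_cam"]) if n!="wrist" else np.linalg.inv(T@np.array(m["hand_eye"]))
    X=np.atleast_2d(X);c=X@W[:3,:3].T+W[:3,3]
    return cv2.projectPoints((c*[1,-1,-1])[:,None],np.zeros(3),np.zeros(3),np.array(m["mtx"]),np.array(m["dist_coeffs"]))[0][:,0]
E
python3 - <<'E'
from h import *
print(tool())
print(pt("scene",(239.1,308.4),z=103),pt("side",(399.9,320.3),z=103))
print(pt("scene",(247.8,345.8),z=0),pt("side",(388.9,371.4),z=0))
print(pt("scene",(420.4,236.6),z=0),pt("side",(277.6,239.2),z=0))
E
```

```text
[[ 3.58596594e-01  3.53876461e-05  9.33492625e-01  2.33140801e+02]
 [-9.33492626e-01 -2.44574059e-06  3.58596594e-01 -6.06748730e+02]
 [ 1.49729702e-05 -9.99999999e-01  3.21570724e-05  2.05491729e+02]
 [ 0.00000000e+00  0.00000000e+00  0.00000000e+00  1.00000000e+00]]
[ 553.79317136 -216.14725428  103.        ] [ 555.34990558 -211.87313181  103.        ]
[ 550.96730245 -216.44828685    0.        ] [ 551.17056566 -211.56301858    0.        ]
[554.45888028 123.6670073    0.        ] [554.58514013 127.38730342   0.        ]
```

```bash
python3 - <<'E'
from h import *
import numpy as np
a=pt("scene",(304.5,337.5),z=55);b=pt("side",(409,299),z=55);print("outlet",a,b)
P=[]
for n in("scene","side"):
    d=np.load(f"pics/{n}0.npy")
    ctrl.grab_frame(n)
    for r in ctrl.outline_of(n,"tester")[:1]:
        m=r["region"];print(n,r["conf"],r["bbox"])
        v,u=np.nonzero(m&(d>0))
        Q=np.array([pt(n,(x,y),depth=d[y,x]) for x,y in zip(u,v)])
        P.append(Q)
        h,e=np.histogram(Q[:,2],bins=np.arange(-5,115,5));print(dict(zip(e[:-1].tolist(),h.tolist())))
        t=Q[(Q[:,2]>50)&(Q[:,2]<62)];
        c,s,an=cv2.minAreaRect(Q[(Q[:,2]>50)][:,:2].astype(np.float32));print("box",c,s,an)
        k=Q[(Q[:,2]>82)];print("rib",len(k),k.mean(0),cv2.minAreaRect(k[:,:2].astype(np.float32)), k[:,2].max())
for a_ in (a,b):
  for o in ([552,-214],):
    dlt=a_[:2]-o; print(np.degrees(np.arctan2(dlt[1],dlt[0])-np.arctan2(40,77)),np.hypot(*dlt),np.hypot(40,77))
E
```

```text
outlet [ 618.18485995 -159.44046602   55.        ] [ 622.94193498 -158.07298133   55.        ]
scene 0.94 [195.7, 252.4, 165.7, 158.7]Traceback (most recent call last):
  File "<stdin>", line 11, in <module>
  File "h.py", line 5, in pt
    m=ctrl.camera_model(n);K=np.array(m["mtx"]);dc=np.array(m["dist_coeffs"])
ValueError: time passes only in moves, steps and waits
```

```bash
python3 - <<'E'
s=open('h.py').read()
s=s.replace("def pt(","""import functools
@functools.lru_cache
def cm(n): return ctrl.camera_model(n)
def cloud(n,d,mask,tool=None):
    m=cm(n);v,u=np.nonzero(mask&(d>0))
    q=cv2.undistortPoints(np.c_[u,v].astype(float)[:,None],np.array(m["mtx"]),np.array(m["dist_coeffs"]))[:,0]
    z=d[v,u][:,None];c=np.c_[q[:,:1]*z,-q[:,1:]*z,-z]
    T=tool@np.array(m["hand_eye"]) if n=="wrist" else np.linalg.inv(np.array(m["world_to_cam"]))
    return c@T[:3,:3].T+T[:3,3]
def pt(""",1).replace("m=ctrl.camera_model(n)","m=cm(n)")
open('h.py','w').write(s)
E
python3 - <<'E'
from h import *
for n in("scene","side"):
    p,d=ctrl.grab_frame(n)
    r=ctrl.outline_of(n,"tester")
    if not r: print("none",n); continue
    Q=cloud(n,d,r[0]["region"])
    h,e=np.histogram(Q[:,2],bins=np.arange(-5,115,5));print(n,r[0]["conf"],dict(zip(e[:-1].tolist(),h.tolist())))
    print("box",cv2.minAreaRect(Q[(Q[:,2]>50)&(Q[:,2]<60)][:,:2].astype(np.float32)))
    t=Q[(Q[:,2]>71)&(Q[:,2]<78)];print("rails",cv2.minAreaRect(t[:,:2].astype(np.float32)))
    k=Q[(Q[:,2]>84)]
    if len(k): print("rib",len(k),k.mean(0),cv2.minAreaRect(k[:,:2].astype(np.float32)), k[:,2].max())
print(ctrl.get_obs()["time_s"])
E
```

```text
none scene
side 0.61 {-5: 29, 0: 15, 5: 45, 10: 293, 15: 326, 20: 332, 25: 346, 30: 351, 35: 364, 40: 370, 45: 404, 50: 4351, 55: 2660, 60: 487, 65: 418, 70: 3311, 75: 375, 80: 57, 85: 58, 90: 59, 95: 67, 100: 229, 105: 0}
box ((573.2608642578125, -171.98435974121094), (161.46408081054688, 179.67066955566406), 13.00338077545166)
rails ((544.6140747070312, -178.516357421875), (92.34181213378906, 164.9893341064453), 13.135346412658691)
rib 424 [ 549.01176121 -216.70883305   97.60914375] ((551.7134399414062, -214.35354614257812), (36.36313247680664, 12.528054237365723), 12.518555641174316) 104.24997077174118
0.9
```

```bash
python3 -m creep '[{"x":-24,"z":42,"y":0,"ry":0.02,"grip":60},{"x":-48,"z":83,"y":0,"ry":0.04,"grip":60},{"x":-72,"z":125,"y":5,"ry":0.06,"grip":60},{"x":-96,"z":167,"y":10,"ry":0.08,"grip":60},{"x":-120,"z":208,"y":15,"ry":0.1,"grip":60},{"x":-144,"z":250,"y":20,"ry":0.12,"grip":60},{"x":-168,"z":292,"y":25,"ry":0.14,"grip":60},{"x":-192,"z":334,"y":30,"ry":0.14,"grip":60},{"x":-216,"z":376,"y":40,"ry":0.14,"grip":60},{"x":-240,"z":417,"y":50,"ry":0.14,"grip":60},{"x":-252,"z":438,"y":55,"ry":0.14,"grip":60},{"x":-252,"z":438,"y":55,"ry":0.14,"grip":60}]' 15
```

```text
$[0]: bad value
```

```bash
python3 - <<'E'
from h import *
T=tool();print(np.round(T,3),ctrl.get_obs()["joints"])
p,d=ctrl.grab_frame("wrist");cv2.imwrite("pics/wrist1.png",p[:,:,::-1]);np.save("pics/wrist1.npy",d)
print([(r["conf"],r["centre"],pt("wrist",r["centre"],z=103,tool=T)) for r in ctrl.landmark_of("wrist","cover_grip")])
p,d=ctrl.grab_frame("scene");cv2.imwrite("pics/scene1.png",p[:,:,::-1])
p,d=ctrl.grab_frame("side");cv2.imwrite("pics/side1.png",p[:,:,::-1])
print(ctrl.get_obs()["time_s"])
E
```

```text
[[ 3.59000e-01  0.00000e+00  9.33000e-01  2.33150e+02]
 [-9.33000e-01  0.00000e+00  3.59000e-01 -6.06745e+02]
 [-0.00000e+00 -1.00000e+00  0.00000e+00  2.05488e+02]
 [ 0.00000e+00  0.00000e+00  0.00000e+00  1.00000e+00]] [ 1.13818061  0.6283789   0.0384948   1.5174123  -0.02700963  0.99632831
 -0.02002394]
[]
1.1
```

```bash
python3 -m creep '[{"x":-24,"y":0,"z":42,"rx":0,"ry":0.02,"rz":0,"grip":60}]' 15; python3 -m creep 2>&1 | head
```

```text
time_s: 1.2
tcp_pos: [257.4, -574.4, 205.3]
ee_rot: [-1.356, 0.96, -0.959]
force: [-0.0, 0.1, -0.2]
grip_width: 0.948
invalid input
```

```bash
python3 -m creep '[{"x":-24,"y":0,"z":40,"rx":0,"ry":0.02,"rz":0,"grip":60},{"x":-48,"y":5,"z":80,"rx":0,"ry":0.04,"rz":0,"grip":60},{"x":-72,"y":10,"z":120,"rx":0,"ry":0.06,"rz":0,"grip":60},{"x":-96,"y":15,"z":160,"rx":0,"ry":0.08,"rz":0,"grip":60},{"x":-120,"y":20,"z":200,"rx":0,"ry":0.1,"rz":0,"grip":60},{"x":-144,"y":25,"z":240,"rx":0,"ry":0.12,"rz":0,"grip":60},{"x":-168,"y":30,"z":280,"rx":0,"ry":0.12,"rz":0,"grip":60},{"x":-192,"y":40,"z":320,"rx":0,"ry":0.12,"rz":0,"grip":60},{"x":-216,"y":50,"z":360,"rx":0,"ry":0.12,"rz":0,"grip":60},{"x":-236,"y":55,"z":391.5,"rx":0,"ry":0.12,"rz":0,"grip":60},{"x":-236,"y":55,"z":391.5,"rx":0,"ry":0.12,"rz":0,"grip":60},{"x":-236,"y":55,"z":391.5,"rx":0,"ry":0.12,"rz":0,"grip":60}]' 15
python3 - <<'E'
from h import *
T=tool();print(np.round(T,3),ctrl.get_obs()["joints"])
p,d=ctrl.grab_frame("wrist");cv2.imwrite("pics/wrist1.png",p[:,:,::-1]);np.save("pics/wrist1.npy",d)
print([(r["conf"],r["centre"],pt("wrist",r["centre"],z=103,tool=T)) for r in ctrl.landmark_of("wrist","cover_grip")])
p,d=ctrl.grab_frame("scene");cv2.imwrite("pics/scene1.png",p[:,:,::-1])
p,d=ctrl.grab_frame("side");cv2.imwrite("pics/side1.png",p[:,:,::-1])
print(ctrl.get_obs()["time_s"])
E
```

```text
time_s: 2.4
tcp_pos: [552.1, -213.4, 150.2]
ee_rot: [-1.309, 1.039, -1.038]
force: [-0.7, -0.1, 0.6]
grip_width: 0.637
[[ 2.27000e-01 -0.00000e+00  9.74000e-01  5.52072e+02]
 [-9.74000e-01  0.00000e+00  2.27000e-01 -2.13382e+02]
 [-0.00000e+00 -1.00000e+00 -0.00000e+00  1.50249e+02]
 [ 0.00000e+00  0.00000e+00  0.00000e+00  1.00000e+00]] [ 0.27387951  0.61040431  0.07462726  1.74371769 -0.06000487  0.79008064
 -0.9642581 ]
[(0.71, [329.6, 263.4], array([ 552.7133719 , -214.19495161,  103.        ]))]
2.6
```

View pics/wrist1.png

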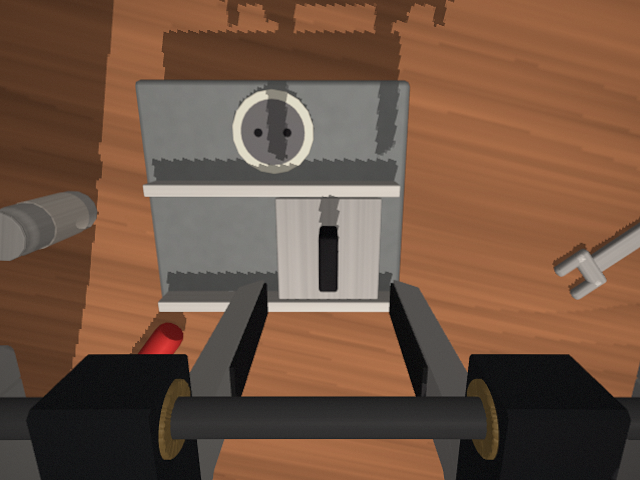

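View pics/side1.png

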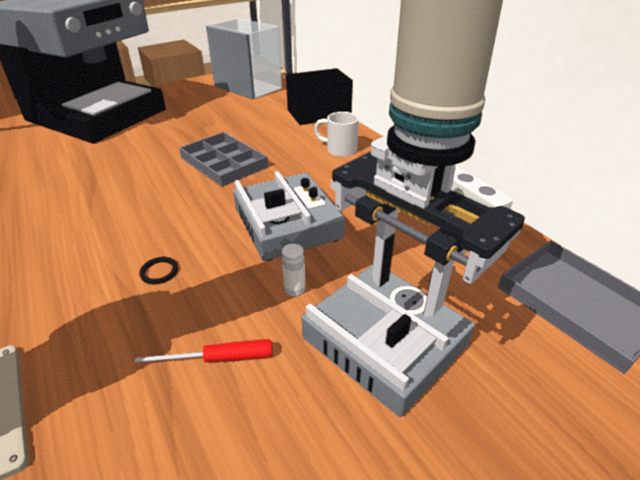

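```bash
python3 -m creep '[{"x":0,"y":20,"z":0,"rx":0,"ry":0,"rz":0,"grip":50},{"x":0,"y":40,"z":0,"rx":0,"ry":0,"rz":0,"grip":50},{"x":0,"y":55,"z":0,"rx":0,"ry":0,"rz":0,"grip":50},{"x":0,"y":65,"z":0,"rx":0,"ry":0,"rz":0,"grip":50},{"x":0,"y":70,"z":0,"rx":0,"ry":0,"rz":0,"grip":45},{"x":0,"y":70,"z":0,"rx":0,"ry":0,"rz":0,"grip":25},{"x":0,"y":70,"z":0,"rx":0,"ry":0,"rz":0,"grip":5},{"x":0,"y":70,"z":0,"rx":0,"ry":0,"rz":0,"grip":5},{"x":0,"y":70,"z":0,"rx":0,"ry":0,"rz":0,"grip":5},{"x":0,"y":70,"z":0,"rx":0,"ry":0,"rz":0,"grip":5},{"x":0,"y":70,"z":0,"rx":0,"ry":0,"rz":0,"grip":5}]' 15
```

```text
time_s: 3.7
tcp_pos: [552.1, -214.1, 81.0]
ee_rot: [-1.308, 1.04, -1.041]
force: [-0.3, 0.8, 4.1]
grip_width: 0.126
```

```bash
python3 -m creep '[{"x":-5,"y":0,"z":0,"rx":0,"ry":0,"rz":0,"grip":5},{"x":-15,"y":0,"z":0,"rx":0,"ry":0,"rz":0,"grip":5},{"x":-27,"y":0,"z":0,"rx":0,"ry":0,"rz":0,"grip":5},{"x":-39,"y":0,"z":0,"rx":0,"ry":0,"rz":0,"grip":5},{"x":-51,"y":0,"z":0,"rx":0,"ry":0,"rz":0,"grip":5},{"x":-63,"y":0,"z":0,"rx":0,"ry":0,"rz":0,"grip":5},{"x":-72,"y":0,"z":0,"rx":0,"ry":0,"rz":0,"grip":5},{"x":-75,"y":0,"z":0,"rx":0,"ry":0,"rz":0,"grip":5},{"x":-75,"y":0,"z":0,"rx":0,"ry":0,"rz":0,"grip":5},{"x":-75,"y":0,"z":0,"rx":0,"ry":0,"rz":0,"grip":5}]' 15
python3 - <<'E'
from h import *
p,d=ctrl.grab_frame("side");cv2.imwrite("pics/side2.png",p[:,:,::-1])
E
```

```text
time_s: 4.7
tcp_pos: [534.5, -138.7, 81.0]
ee_rot: [-1.308, 1.04, -1.038]
force: [0.1, 0.4, 7.1]
grip_width: 0.13
```

View pics/side2.png

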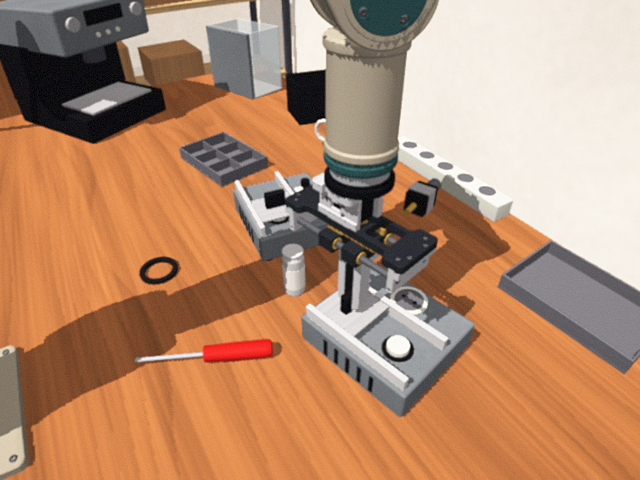

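The side picture shows the cover slid away and the white button exposed at about (398,346). I'll release and rise.

```bash
python3 -m creep '[{"x":0,"y":0,"z":0,"rx":0,"ry":0,"rz":0,"grip":30},{"x":0,"y":0,"z":0,"rx":0,"ry":0,"rz":0,"grip":40},{"x":0,"y":0,"z":0,"rx":0,"ry":0,"rz":0,"grip":40},{"x":0,"y":-15,"z":0,"rx":0,"ry":0,"rz":0,"grip":40},{"x":0,"y":-40,"z":0,"rx":0,"ry":0,"rz":0,"grip":40},{"x":30,"y":-70,"z":0,"rx":0,"ry":0,"rz":0,"grip":40},{"x":70,"y":-70,"z":0,"rx":0,"ry":0,"rz":0,"grip":0},{"x":79,"y":-70,"z":0,"rx":0,"ry":0,"rz":0,"grip":0},{"x":79,"y":-70,"z":0,"rx":0,"ry":0,"rz":0,"grip":0},{"x":79,"y":-70,"z":0,"rx":0,"ry":0,"rz":0,"grip":0},{"x":79,"y":-70,"z":0,"rx":0,"ry":0,"rz":0,"grip":0}]' 15
python3 - <<'E'
from h import *
print(pt("side",(398,346),z=65))
T=tool();p,d=ctrl.grab_frame("wrist");cv2.imwrite("pics/wrist3.png",p[:,:,::-1]);print(np.round(T,2))
r=ctrl.landmark_of("wrist","cover_grip");print([(q["conf"],q["centre"],pt("wrist",q["centre"],z=103,tool=T)) for q in r])
r=ctrl.landmark_of("wrist","test_button");print([(q["conf"],q["centre"],pt("wrist",q["centre"],z=65,tool=T)) for q in r])
r=ctrl.outline_of("wrist","test_button");print([(q["conf"],q["bbox"]) for q in r])
E
```

```text
time_s: 5.85
tcp_pos: [552.2, -215.9, 149.8]
ee_rot: [-1.308, 1.041, -1.037]
force: [-1.0, 0.5, -0.5]
grip_width: 0.037
[ 551.03553406 -220.0694208    65.        ]
[[ 2.3000e-01 -0.0000e+00  9.7000e-01  5.5216e+02]
 [-9.7000e-01  0.0000e+00  2.3000e-01 -2.1586e+02]
 [-0.0000e+00 -1.0000e+00 -0.0000e+00  1.4979e+02]
 [ 0.0000e+00  0.0000e+00  0.0000e+00  1.0000e+00]]
[(0.75, [197.1, 261.5], array([ 535.93729686, -138.28791791,  103.        ]))]Traceback (most recent call last):
  File "<stdin>", line 5, in <module>
ValueError: it knows: cover_grip, supply, tester
```

View pics/wrist3.png

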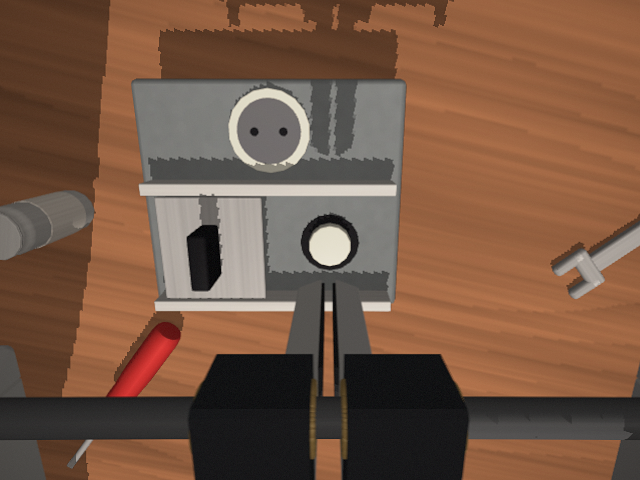

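```bash
python3 - <<'E'
from h import *
T=tool();P=pt("wrist",(330,245),z=65,tool=T);print(P,np.linalg.inv(T)@np.append(P,1))
E
python3 -m creep '[{"x":2,"y":25,"z":0,"rx":0,"ry":0,"rz":0,"grip":0},{"x":2,"y":50,"z":0,"rx":0,"ry":0,"rz":0,"grip":0},{"x":2,"y":70,"z":0,"rx":0,"ry":0,"rz":0,"grip":0},{"x":2,"y":80,"z":0,"rx":0,"ry":0,"rz":0,"grip":0},{"x":2,"y":85,"z":0,"rx":0,"ry":0,"rz":0,"grip":0},{"x":2,"y":89,"z":0,"rx":0,"ry":0,"rz":0,"grip":0},{"x":2,"y":89,"z":0,"rx":0,"ry":0,"rz":0,"grip":0}]' 15
```

```text
[ 553.28145168 -217.4631889    65.        ] [ 1.34426767 85.10931363  0.60341288  1.        ]
time_s: 6.65
tcp_pos: [552.9, -219.5, 61.9]
ee_rot: [-1.308, 1.041, -1.039]
force: [-2.5, 2.2, 3.2]
grip_width: 0.007
```

```bash
python3 -m creep '[{"x":0,"y":2,"z":0,"rx":0,"ry":0,"rz":0,"grip":0},{"x":0,"y":4,"z":0,"rx":0,"ry":0,"rz":0,"grip":0},{"x":0,"y":4,"z":0,"rx":0,"ry":0,"rz":0,"grip":0},{"x":0,"y":4,"z":0,"rx":0,"ry":0,"rz":0,"grip":0}]' 15
```

```text
time_s: 7.05
tcp_pos: [553.4, -219.8, 59.2]
ee_rot: [-1.307, 1.04, -1.041]
force: [-3.3, 2.7, 12.6]
grip_width: 0.009
```

```bash
python3 -m creep '[{"x":0,"y":2,"z":0,"rx":0,"ry":0,"rz":0,"grip":0},{"x":0,"y":2,"z":0,"rx":0,"ry":0,"rz":0,"grip":0},{"x":0,"y":2,"z":0,"rx":0,"ry":0,"rz":0,"grip":0}]' 15
python3 - <<'E'
from h import *
p,d=ctrl.grab_frame("side");cv2.imwrite("pics/side4.png",p[240:440,280:520,::-1].repeat(3,0).repeat(3,1))
E
```

```text
time_s: 7.35
tcp_pos: [553.4, -219.8, 58.9]
ee_rot: [-1.307, 1.04, -1.041]
force: [-6.5, 4.3, 25.2]
grip_width: 0.002
```

View pics/side4.png

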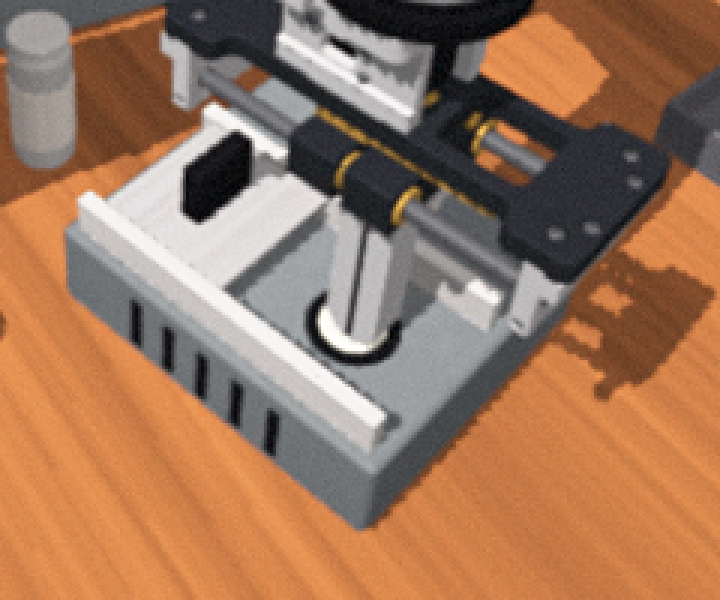

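The picture shows the closed fingers on the cap, pressed to its stop: force doubled while z barely moved. I'll rise and regrip the rib.

```bash
python3 -m creep '[{"x":0,"y":-10,"z":0,"rx":0,"ry":0,"rz":0,"grip":0},{"x":0,"y":-35,"z":0,"rx":0,"ry":0,"rz":0,"grip":0},{"x":0,"y":-70,"z":0,"rx":0,"ry":0,"rz":0,"grip":30},{"x":-20,"y":-95,"z":0,"rx":0,"ry":0,"rz":0,"grip":50},{"x":-55,"y":-95,"z":0,"rx":0,"ry":0,"rz":0,"grip":50},{"x":-81,"y":-95,"z":0,"rx":0,"ry":0,"rz":0,"grip":50},{"x":-81,"y":-95,"z":0,"rx":0,"ry":0,"rz":0,"grip":50},{"x":-81,"y":-95,"z":0,"rx":0,"ry":0,"rz":0,"grip":50}]' 15
python3 - <<'E'
from h import *
T=tool();p,d=ctrl.grab_frame("wrist");cv2.imwrite("pics/wrist5.png",p[:,:,::-1]);print(np.round(T,2))
r=ctrl.landmark_of("wrist","cover_grip");print([(q["conf"],q["centre"],pt("wrist",q["centre"],z=103,tool=T)) for q in r])
E
```

```text
time_s: 8.2
tcp_pos: [535.7, -141.6, 151.0]
ee_rot: [-1.308, 1.038, -1.042]
force: [0.0, -1.5, -0.3]
grip_width: 0.482
[[ 2.3000e-01  0.0000e+00  9.7000e-01  5.3572e+02]
 [-9.7000e-01 -0.0000e+00  2.3000e-01 -1.4162e+02]
 [ 0.0000e+00 -1.0000e+00  0.0000e+00  1.5096e+02]
 [ 0.0000e+00  0.0000e+00  0.0000e+00  1.0000e+00]]
[(0.62, [324.2, 263.4], array([ 535.48638038, -139.34935316,  103.        ]))]
```

View pics/wrist5.png

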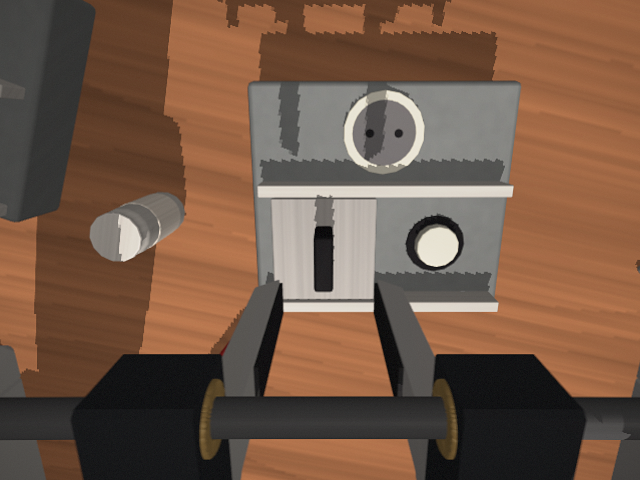

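The rib is at (324,258) between the fingers, and the button is up at (438,246).

```bash
python3 -m creep '[{"x":-2,"y":25,"z":0,"rx":0,"ry":0,"rz":0,"grip":50},{"x":-2,"y":50,"z":0,"rx":0,"ry":0,"rz":0,"grip":50},{"x":-2,"y":64,"z":0,"rx":0,"ry":0,"rz":0,"grip":50},{"x":-2,"y":70,"z":0,"rx":0,"ry":0,"rz":0,"grip":45},{"x":-2,"y":70,"z":0,"rx":0,"ry":0,"rz":0,"grip":25},{"x":-2,"y":70,"z":0,"rx":0,"ry":0,"rz":0,"grip":5},{"x":-2,"y":70,"z":0,"rx":0,"ry":0,"rz":0,"grip":5},{"x":-2,"y":70,"z":0,"rx":0,"ry":0,"rz":0,"grip":5},{"x":-2,"y":70,"z":0,"rx":0,"ry":0,"rz":0,"grip":5},{"x":-2,"y":70,"z":0,"rx":0,"ry":0,"rz":0,"grip":5}]' 15
```

```text
time_s: 9.3
tcp_pos: [534.9, -139.3, 81.1]
ee_rot: [-1.307, 1.039, -1.041]
force: [0.1, 0.4, 4.1]
grip_width: 0.131
```

```bash
python3 -m creep '[{"x":5,"y":0,"z":0,"rx":0,"ry":0,"rz":0,"grip":5},{"x":17,"y":0,"z":0,"rx":0,"ry":0,"rz":0,"grip":5},{"x":29,"y":0,"z":0,"rx":0,"ry":0,"rz":0,"grip":5},{"x":41,"y":0,"z":0,"rx":0,"ry":0,"rz":0,"grip":5},{"x":53,"y":0,"z":0,"rx":0,"ry":0,"rz":0,"grip":5},{"x":64,"y":0,"z":0,"rx":0,"ry":0,"rz":0,"grip":5},{"x":72,"y":0,"z":0,"rx":0,"ry":0,"rz":0,"grip":5},{"x":76,"y":0,"z":0,"rx":0,"ry":0,"rz":0,"grip":5},{"x":78,"y":0,"z":0,"rx":0,"ry":0,"rz":0,"grip":5},{"x":78,"y":0,"z":0,"rx":0,"ry":0,"rz":0,"grip":5},{"x":78,"y":0,"z":0,"rx":0,"ry":0,"rz":0,"grip":5}]' 15
```

```text
time_s: 10.4
tcp_pos: [552.6, -215.7, 81.1]
ee_rot: [-1.308, 1.039, -1.042]
force: [-0.0, -0.6, 3.9]
grip_width: 0.123
```

```bash
python3 -m creep '[{"x":1.5,"y":0,"z":0,"rx":0,"ry":0,"rz":0,"grip":5},{"x":3,"y":0,"z":0,"rx":0,"ry":0,"rz":0,"grip":5},{"x":3,"y":0,"z":0,"rx":0,"ry":0,"rz":0,"grip":5},{"x":3,"y":0,"z":0,"rx":0,"ry":0,"rz":0,"grip":5}]' 15
```

```text
time_s: 10.8
tcp_pos: [552.8, -216.5, 81.1]
ee_rot: [-1.307, 1.041, -1.039]
force: [-1.4, 4.3, 8.4]
grip_width: 0.124
```

The TCP moved under 1 mm of the 3 mm commanded and the reaction rose, so the cover is at its closed stop. I'll release and back off.

```bash
python3 -m creep '[{"x":0,"y":0,"z":0,"rx":0,"ry":0,"rz":0,"grip":30},{"x":-1,"y":0,"z":0,"rx":0,"ry":0,"rz":0,"grip":45},{"x":-1,"y":0,"z":0,"rx":0,"ry":0,"rz":0,"grip":45},{"x":-1,"y":0,"z":0,"rx":0,"ry":0,"rz":0,"grip":45},{"x":-1,"y":-15,"z":0,"rx":0,"ry":0,"rz":0,"grip":45},{"x":-1,"y":-40,"z":0,"rx":0,"ry":0,"rz":0,"grip":45},{"x":-1,"y":-70,"z":0,"rx":0,"ry":0,"rz":0,"grip":45},{"x":-1,"y":-90,"z":0,"rx":0,"ry":0,"rz":0,"grip":45},{"x":-1,"y":-90,"z":0,"rx":0,"ry":0,"rz":0,"grip":45},{"x":-1,"y":-90,"z":0,"rx":0,"ry":0,"rz":0,"grip":45}]' 15
python3 - <<'E'
from h import *
T=tool();p,d=ctrl.grab_frame("wrist");cv2.imwrite("pics/wrist6.png",p[:,:,::-1]);print(np.round(T,2))
r=ctrl.landmark_of("wrist","cover_grip");print([(q["conf"],q["centre"],pt("wrist",q["centre"],z=103,tool=T)) for q in r])
p,d=ctrl.grab_frame("side");cv2.imwrite("pics/side6.png",p[:,:,::-1])
r=ctrl.landmark_of("side","cover_grip");print([(q["conf"],q["centre"],pt("side",q["centre"],z=103)) for q in r])
r=ctrl.outline_of("side","tester")
if r:
    Q=cloud("side",d,r[0]["region"]);k=Q[(Q[:,2]>84)&(Q[:,2]<106)];print(cv2.minAreaRect(k[:,:2].astype(np.float32)))
E
```

```text
time_s: 11.8
tcp_pos: [552.2, -217.2, 170.3]
ee_rot: [-1.308, 1.041, -1.041]
force: [0.0, 0.3, -0.9]
grip_width: 0.474
[[ 2.2000e-01  0.0000e+00  9.7000e-01  5.5224e+02]
 [-9.7000e-01 -0.0000e+00  2.2000e-01 -2.1724e+02]
 [ 0.0000e+00 -1.0000e+00  0.0000e+00  1.7029e+02]
 [ 0.0000e+00  0.0000e+00  0.0000e+00  1.0000e+00]]
[(0.77, [329.0, 252.2], array([ 553.45237409, -217.59371333,  103.        ]))]
[(0.67, [401.2, 325.3], array([ 551.65845271, -218.83836285,  103.        ]))]
((552.596435546875, -218.04530334472656), (36.22475051879883, 12.387414932250977), 12.401686668395996)
```

View pics/wrist6.png

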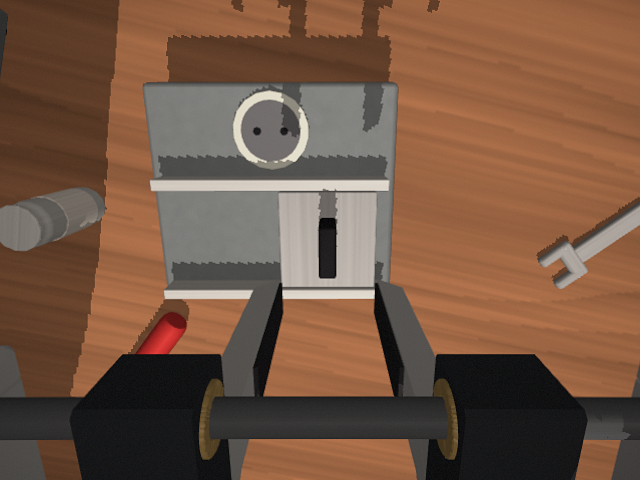

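View pics/side6.png

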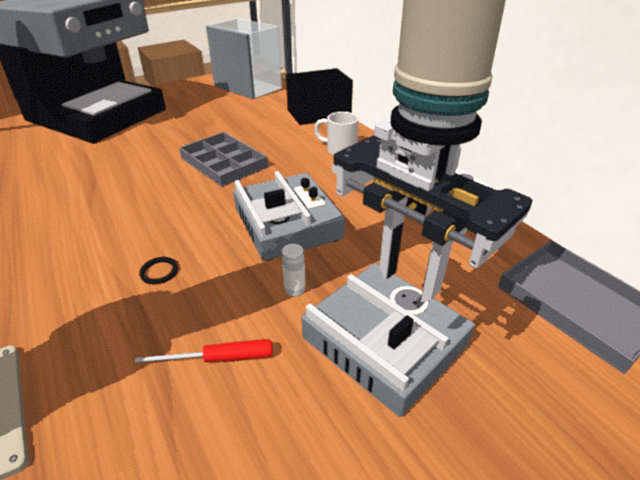

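The wrist picture shows the rib at (328,248), and the side picture shows it at (401,332). By depth it stands at (552.6, -218.0), right over the measured button at (553.3, -217.5), and the gripper is clear.

```bash
python3 -c "
from bench import ctrl
print(ctrl.hand_in())"
```

```text
the job is handed in; nothing more can be done
None
```

The job is handed in, at about 12 s of the 53 s allowed. On the unit with the round outlet, I gripped the rib and slid the cover about 75 mm open. I pressed the button to its stop and let it come up, then slid the cover back to its closed stop and lifted the gripper clear.

**Press:** the TCP stopped at z 59 mm while the force rose from 13 to 25 N, so the button bottomed out. The wrist picture after lifting showed the cap up again.

**Cover:** on the last 3 mm nudge it moved only 0.8 mm and the reaction rose, which I took as the closed stop. Depth puts the rib at (552.6, -218.0), within 1 mm of the button as measured in the wrist picture, (553.3, -217.5).

**Disagreements:** single measurements of the same point differed by 2–5 mm between cameras. That is inside the 10 mm tolerance for the closed cover.

**One refused call:** the first move call was rejected because its rows left out some keys. The arm did not move.

The other unit was never approached, and it looks unchanged in the last side picture.

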